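Wind in and unload the tape cassette of a polishing unit

ROBOT

A 6-joint arm with a two-finger parallel gripper is mounted at the origin on the work surface. World frame = base frame: x ahead of the robot, y to its left, z up, the work surface at z = 0. Lengths are in m, angles in rad, forces in N, time in s.
With the tool pointing down it reaches from about 0.375 to 0.9 m from the base axis. Payload 3.1 kg.
Tool frame: the origin (TCP) lies on the centre line of the jaws, within the pads' length; the fingertips stand 8 mm ahead of it and the grasp point (between the pads) lies 11 mm behind it; z points along the fingers, y is the direction in which the jaws open and shut (so a half turn about z gives the same grasp; the last joint's range is limited). The gripper opens to 87 mm and grips with 3 to 60 N. Pads are 19 mm wide; open, the fingers measure 117 mm over their backs; the gripper's body (75 mm by 190 mm) begins 51 mm behind the grasp point.
Start: joints at [-1.508, 0.527, 1.433, -0, 1.181, -0.178], TCP at [0.15, -0.607, 0.231] pointing down, gripper open.
Joint ranges: [-3.08, 3.08], [-0.75, 2.2], [0.22, 2.44], [-1.43, 4.57], [0, 2.65], [-2.85, 2.85]. Speed limits (rad/s): [2.79, 2.79, 3.14, 3.14, 3.14, 3.14].

INTERFACE

Orientations are given as a unit quaternion [x, y, z, w].
In Python, from rig import robot gives the robot as it stands.
- The arm moves only by the shell command python3 -m crank 'ROWS' [OPENING] [FORCE]. ROWS is JSON, a list of rows, each a list of 6 numbers: the shift along the world's x, y, z in mm, then the turn, a rotation vector about the world's x, y, z in degrees. A call has 1 to 5 rows; each row is the pose to reach, as a shift and turn from the pose commanded when the call began; what a row does not reach only later rows make up. A row lasts 1/10 s, in which the tool goes at most 50 mm and 8.59 degrees, less where a joint would pass 70% of its speed; a pose out of reach is approached as far as the arm can. A call with a gripper value outside its range is refused whole. OPENING is the gripper command: -1 is fully open, 1 is shut, values between are in proportion, set as the call begins (- or left out, the last holds). The fingers move at their own pace and stop on an object; FORCE is the grip in N (left out, the last holds). Time passes only in rows, so rows that repeat a pose let the fingers close. It gives the time, the measured TCP pose, the force and the opening at its end, in the units of the state.
- robot.get_obs(): the state, without advancing time (a new reading comes with each control period).
- robot.camera(name): name is "scene" or "top" or "wrist"; returns a dict with "pixels" (420x560x3 uint8, red, green, blue), "K" (3x3 intrinsics, pixels), "xyz" and "rotation" of the camera in the world; the wrist camera has in their place "mount" (4x4, takes a point from camera to tool coordinates, whose origin is the TCP and whose axes are the flange's). Camera axes: x right, y up, looking along -z (the intrinsics and any distortion apply to the point x, -y, -z); pixel columns grow to the right and rows downward; lengths in m; the calibration is good to about 2 mm. A picture is of the moment at which its call begins: read the wrist's pose just before it. There is no depth.
- robot.hand_in(): hands the job in, once; it reports no verdict.
Trained networks look in a picture, given as the dict that the camera call returned (one of the last four; its "shot" number tells which), for a name from the list of things; names that differ only in an ending like _2 or _b are one class to them, and where a whole thing is asked for, a point or a joint stands for the part that bears it (a point fixed in the world has none). Each returns a list of dicts, best first, with "conf" (0 to 1); they miss things now and then, are a little off and sometimes report something else, mostly with a low value. They report only what shows in the picture. A call takes as long as a camera call. They do not tell look-alikes from the thing itself.
- robot.recognise(picture, thing): "box" ([centre column, centre row, width, height] in pixels, round what is visible of it).
- robot.silhouettes(picture, thing): "mask" (420x560 bool, what is visible of it) and "box" ([centre column, centre row, width, height] in pixels, round what is visible of it).
The state is a dict: "time": time; "q": joint angles; "joint_velocities": joint speeds; "joint_torque": joint torques, N m; "position": TCP position; "tool_rot": TCP orientation; "ft_force": force on the tool from outside, world axes, zero at the start; "moment": the same for the moment, N m; "grip_width": finger opening in m.
Only numpy, scipy, OpenCV 4.12 (cv2) and the standard library are available. Lean on these libraries where they do the work, as an engineer would, in place of code of your own. Each camera call takes 0.05 s, during which the arm holds its last target. There are 200 camera calls.

TASK

Unload the used tape cassette from the tape polishing unit: turn its crank clockwise (seen from above) against the drag until the drag suddenly falls away, carry on a touch (an eighth of a turn) so that the lock clears, and stop within about a quarter turn, so that the overwind pin stays down. The cassette is then unlocked: lift it out by its rib, never tugging hard at it while it is still locked, and set it down gently, flat and rib up, in the empty steel tray. Leave the bottle, beaker, pucks and screwdriver where they are.

Things in the scene. Friction and masses are not known exactly. Their poses are not given: they have to be found in the camera images.
- unit: Cream tape polishing unit, a fixed box 190 (x) x 270 (y) x 75 mm high. Origin: centre of its underside; x points to its back, y to its crank end. The hand crank is on top of the +y half; in the -y half is a rectangular well, 94 (x) x 64 (y) mm, 20 mm deep, in which the cassette lies.
- crank_axis (a point): Point on the crank's vertical axis, 95 mm above the bench, level with the top of the crank arm. Turn clockwise from above. Between 0.75 and 2.4 turns bring the tape end in; how many is not known or shown. Till then the drag is steady, some 3 to 7 N at the knob; then it falls within about 15 degrees to under 1 N, with a small snap forward. About 0.3 turn further the crank begins to drive the overwind pin up.
- knob_top (a point): Centre of the top of the black crank knob: an upright round grip, 18 mm in diameter, 38 mm tall, on the end of the crank arm, 45 mm from the crank axis, free from 95 to 133 mm above the bench. It spins freely on its own pin, so it can be pinched from above and carried round at a fixed hand angle. At the start it is on the unit's -x side of the axis.
- telltale (a joint): Rise (m) of the overwind pin, a steel pin 8 mm in diameter on the unit's top, at the back, between crank and well. 0: down (3 mm proud). It rises 5 mm per radian when the crank is turned too far after the drag has gone; above 0.002 the tape is overwound and the job is spoilt. It tells nothing before that.
- catch (a joint): Strain (m) of the cassette's hidden catch, 0 unloaded. Until the tape is in, a bolt inside the unit reaches over a ledge of the cassette and lets it rise only 2 mm; pulling on strains the catch (12.5 N per mm). Above 0.002 (25 N) it is bent and the job is spoilt. As the drag falls away the bolt springs back; it is surely clear 0.1 turn later.
- cassette: Grey tape cassette, about 0.22 kg: a flat box 90 (x) x 60 (y) x 30 mm high with a rib on top to hold it by, 50 mm along x, 14 mm thick in y, 26 mm tall, over its middle (rib top 56 mm above the underside). Origin: centre of its underside. At the start it lies in the well with 2 mm of play all round, underside 55 mm above the bench. Once unlocked it lifts straight out.
- tray: Empty shallow open tray of bare steel, fixed, 160 (x) x 130 (y) mm outside, walls 30 mm high and 4 mm thick, floor 4 mm thick. Origin: centre of its underside. It stands to one side of the unit, left or right; on the other side stands a wooden rack with sample pucks.
- bottle: White bottle, 56 mm in diameter, 130 mm tall, behind the unit; bystander.
- beaker: Glass cup, 64 mm in diameter, 80 mm tall, behind the unit; bystander.
- puck_a: Round sample puck, 30 mm in diameter, 20 mm tall, in front of the unit; bystander.
- puck_b: Another such puck in front of the unit; bystander.
- screwdriver: Screwdriver, 160 mm long, lying behind, to the right; bystander.
Not all that is in view belongs to the job. Of the things shaped like the tray, the steel one is meant. Leave any orange or red look-alike of the cassette alone.

How it is judged:
By the outcome, as a careful person would: the job done as asked, in the order asked, and still so for the second after the job is handed in, with the robot touching nothing.
It also fails if it takes over 72 s, if anything falls off the work surface, if the arm or the gripper's body presses on something with over 40 N, if the wrist force passes 120 N, or if a joint passes its speed limit or range.

## Working session

There is one attempt and no reset: what is moved stays moved. The work goes in short steps, Python scripts to look and compute and a shell command to move; the robot and the scene stay as the last step left them, time stands still between calls to the robot, and variables do not carry over. Pictures are saved under pics/ and viewed, about 8 in all and at most 12, crops included, and the job is handed in when it is done.

```bash
ls; mkdir -p pics
cat > h.py <<'E'
import numpy as np, cv2
from rig import robot
from scipy.spatial.transform import Rotation as R
def save(p,n): cv2.imwrite('pics/'+n, cv2.cvtColor(p['pixels'],cv2.COLOR_RGB2BGR))
def pose(p,o=None):
    if 'xyz' in p:
        r=np.array(p['rotation']); r=r if r.shape==(3,3) else R.from_quat(r).as_matrix()
        return np.array(p['xyz']),r
    T=np.eye(4);T[:3,:3]=R.from_quat(o['tool_rot']).as_matrix();T[:3,3]=o['position'];T=T@np.array(p['mount'])
    return T[:3,3],T[:3,:3]
def toz(p,uv,z,o=None):
    c,r=pose(p,o);K=np.array(p['K']); d=np.linalg.inv(K)@[uv[0],uv[1],1]; d=r@[d[0],-d[1],-d[2]]
    return c+d*(z-c[2])/d[2]
def proj(p,X,o=None):
    c,r=pose(p,o); v=r.T@(np.array(X)-c); v=np.array(p['K'])@[v[0],-v[1],-v[2]]; return v[:2]/v[2]
E
python3 - <<'E'
from h import *
o=robot.get_obs(); print({k:np.round(v,3) for k,v in o.items()})
for n in ['top','scene']:
    p=robot.camera(n); save(p,n+'0.png'); print(n,{k:v for k,v in p.items() if k!='pixels'})
    for t in ['unit','knob_top','telltale','cassette','tray','bottle','beaker','puck_a','screwdriver']:
        print(t,[(np.round(d['box'],1).tolist(),round(d['conf'],2)) for d in robot.recognise(p,t)])
E
```

```text
pics
{'time': np.float64(0.0), 'q': array([-1.507,  0.528,  1.434, -0.   ,  1.181, -0.178]), 'joint_velocities': array([-0.   , -0.001, -0.001, -0.001,  0.   ,  0.001]), 'joint_torque': array([  0.   , -44.004, -17.659,   0.063,   0.058,  -0.   ]), 'position': array([ 0.15 , -0.606,  0.23 ]), 'tool_rot': array([ 0.993,  0.121,  0.   , -0.001]), 'ft_force': array([ 0.986, -0.241, -0.792]), 'moment': array([-0.051, -0.05 ,  0.009]), 'grip_width': np.float64(0.087)}
top {'K': array([[381.51925221,   0.        , 283.09062665],
       [  0.        , 381.51925221, 207.3142948 ],
       [  0.        ,   0.        ,   1.        ]]), 'xyz': array([0.35342021, 0.10466271, 1.09779546]), 'rotation': array([-0.08326765,  0.08748388,  0.7211646 , -0.68215444]), 'shot': 1}
unit [([310.8, 222.9, 117.7, 94.5], 0.72)]
knob_top [([287.4, 233.6, 18.1, 25.9], 0.52)]
telltale [([214.6, 248.8, 54.7, 56.3], 0.36)]
cassette [([334.3, 213.2, 28.0, 39.3], 0.96), ([410.4, 288.9, 38.0, 40.1], 0.8), ([304.4, 150.5, 37.0, 33.8], 0.77), ([311.6, 221.7, 114.9, 93.0], 0.27)]
tray [([214.5, 249.3, 50.4, 56.2], 0.68), 
[... 293 characters left out ...]
     , 503.48579529, 206.62301959],
       [  0.        ,   0.        ,   1.        ]]), 'xyz': array([1.16798901, 0.22531413, 1.05321129]), 'rotation': array([0.17563543, 0.21036358, 0.73679492, 0.61808786]), 'shot': 2}
unit [([248.2, 208.8, 125.3, 91.6], 0.69)]
knob_top []
telltale []
cassette [([220.2, 302.1, 43.7, 48.1], 0.88), ([166.5, 137.6, 40.2, 34.8], 0.66), ([214.2, 202.6, 26.2, 35.7], 0.63)]
tray [([460.4, 247.7, 78.5, 69.0], 0.86), ([366.2, 212.5, 60.9, 67.8], 0.58)]
bottle [([274.8, 304.5, 26.6, 44.8], 0.74)]
beaker [([159.6, 273.8, 32.6, 34.8], 0.59)]
puck_a [([304.2, 158.3, 17.5, 11.8], 0.68), ([207.1, 147.4, 11.8, 11.1], 0.57)]
screwdriver [([101.8, 265.1, 59.2, 38.9], 0.74)]
```

Run:
```python
import cv2
a=cv2.imread('pics/top0.png')[100:340,90:460]; cv2.imwrite('pics/top0c.png',cv2.resize(a,None,fx=2.15,fy=2.15,interpolation=cv2.INTER_CUBIC))
```

```text
(no output)
```

View pics/top0c.png

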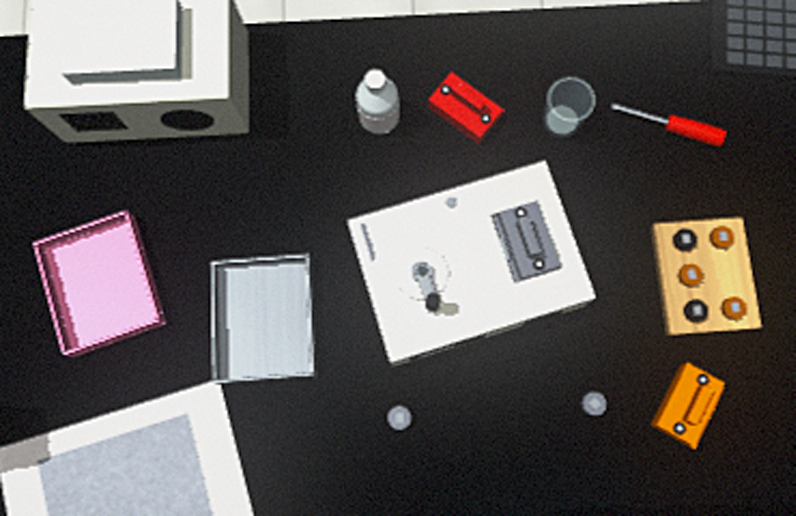

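The crop shows the unit's top with corners at about (348,220), (548,162), (595,297) and (392,362). The crank axis is near (423,270), the knob near (433,302) and the grey cassette near (527,241). The steel tray is at (263,317); the pink tray and the red and orange cassettes are decoys.

Run:
```python
from h import *
p=robot.camera('top')
f=lambda u,v,z:toz(p,(90+u/2.15,100+v/2.15),z)[:2]
C=np.array([f(*c,.075) for c in [(348,220),(548,162),(595,297),(392,362)]])
print('corners',C.round(3).tolist(),'ctr',C.mean(0).round(4), [np.linalg.norm(C[i]-C[i-1]).round(3) for i in range(4)])
ax=(C[0]+C[3]-C[1]-C[2]); print('unit y dir deg',np.degrees(np.arctan2(ax[1],ax[0])))
ax=(C[0]+C[1]-C[2]-C[3]); print('unit x dir deg',np.degrees(np.arctan2(ax[1],ax[0])))
print('axis',f(423,270,.095),'knob top',f(433,300,.133),'rib',f(516,210,.111),f(540,264,.111),'pin',f(452,202,.078))
T=np.array([f(*c,.03) for c in [(211,263),(309,255),(314,375),(214,381)]])
print('tray',T.round(3).tolist(),T.mean(0), [np.linalg.norm(T[i]-T[i-1]).round(3) for i in range(4)])
for n,a in dict(bottle=(376,80),beaker=(571,95)).items(): print(n,f(*a,.13 if n=='bottle' else .08))
for t in ['cassette','tray','knob_top']:
  for d in robot.silhouettes(p,t):
    m=d['mask'].astype(np.uint8); r=cv2.minAreaRect(cv2.findNonZero(m)); print(t,round(d['conf'],2),np.round(r[0],1),np.round(r[1],1),round(r[2],1))
```

```text
corners [[0.625, 0.177], [0.689, -0.088], [0.507, -0.13], [0.44, 0.129]] ctr [0.5653 0.0222] [np.float64(0.19), np.float64(0.272), np.float64(0.186), np.float64(0.268)]
unit y dir deg 104.01651647020488
unit x dir deg 13.828633681634386
axis [0.54994634 0.08470233] knob top [0.50565531 0.07570281] rib [ 0.61639294 -0.03515302] [ 0.54630966 -0.05871693] pin [0.64046603 0.04179719]
tray [[0.588, 0.364], [0.591, 0.234], [0.433, 0.231], [0.433, 0.36]] [0.51134892 0.29712765] [np.float64(0.155), np.float64(0.13), np.float64(0.158), np.float64(0.128)]
bottle [0.79225726 0.13092079]
beaker [ 0.77888644 -0.12618737]
cassette 0.82 [334.5 212.1] [33.8 22.2] 69.1
cassette 0.64 [410.3 287.8] [25.5 35.2] 28.3
cassette 0.63 [306. 150.] [31.3 19.8] 37.4
tray 0.7 [135.7 232.1] [57.9 50.8] 73.1
tray 0.62 [211.9 248.3] [57.8 48.2] 87.2
knob_top 0.48 [288.7 234.1] [24.6  8.9] 69.0
```

```bash
python3 -m crank '[[30,33,10,0,0,0],[60,66,20,0,0,0],[90,100,30,0,0,0],[120,133,40,0,0,0],[150,166,50,0,0,0]]'
python3 -m crank '[[26,36,0,0,0,0],[52,72,0,0,0,0],[78,108,0,0,0,0],[104,144,0,0,0,0],[130,180,0,0,0,0]]'
python3 -m crank '[[14,40,0,0,0,0],[28,80,0,0,0,0],[42,120,0,0,0,0],[56,160,0,0,0,0],[70,200,0,0,0,0]]'
python3 -m crank '[[1,30,-5,0,0,0],[2,60,-10,0,0,0],[4,90,-20,0,0,0],[6,120,-30,0,0,0],[6,134,-40,0,0,0]]'
python3 - <<'E'
from h import *
robot.camera('top')
o=robot.get_obs(); p=robot.camera('wrist'); save(p,'w1.png')
print(o['position'],o['tool_rot'],o['ft_force'],p['K'],p['mount'])
for n,X in dict(knob=(.506,.074,.133),axis=(.55,.085,.095),rib=(.581,-.047,.111)).items(): print(n,proj(p,X,o))
for t in ['knob_top','cassette','crank_axis']:
  try:
    for d in robot.recognise(p,t): print(t,d['box'],d['conf'])
  except Exception as e: print(e)
E
```

```text
time: 1.7
position: [0.3006, -0.4394, 0.2811]
tool_rot: [0.993, 0.12, 0.0, 0.0]
ft_force: [0.9, 0.0, -0.2]
grip_width: 0.0874
time: 2.2
position: [0.4306, -0.2593, 0.2808]
tool_rot: [0.993, 0.12, 0.0, 0.0]
ft_force: [0.0, -0.6, 0.6]
grip_width: 0.0871
time: 2.7
position: [0.5001, -0.0591, 0.2808]
tool_rot: [0.993, 0.121, 0.0, 0.0]
ft_force: [0.3, -0.4, -0.7]
grip_width: 0.0867
time: 3.2
position: [0.5057, 0.0753, 0.2403]
tool_rot: [0.993, 0.122, 0.0, -0.0]
ft_force: [-0.3, -1.2, -0.4]
grip_width: 0.0872
[0.50426899 0.07619658 0.23862055] [ 9.92535932e-01  1.21939702e-01 -1.48168685e-03 -9.67688625e-04] [ 0.15805321  1.22153992 -1.6016226 ] [[297.17240952   0.         277.89073974]
 [  0.         297.17240952 204.39176308]
 [  0.           0.           1.        ]] [[ 6.00833982e-04  9.70291849e-01  2.41936702e-01  6.58214894e-02]
 [ 9.99999758e-01 -6.68098981e-04  1.95989935e-04  4.16532125e-05]
 [ 3.51805101e-04  2.41936525e-01 -9.70292015e-01 -1.54262191e-01]
 [ 0.00000000e+00  0.00000000e+00  0.00000000e+00  1.00000000e+00]]
knob [281.00131121 203.95235659]
axis [280.83465    150.05132106]
rib [425.82624828 153.34557757]
knob_top [280.4, 173.8, 30.1, 74.2] 0.83
cassette [413.9, 144.2, 73.5, 88.3] 0.6
crank_axis [342.1, 140.8, 276.1, 184.7] 0.86
```

View pics/w1.png

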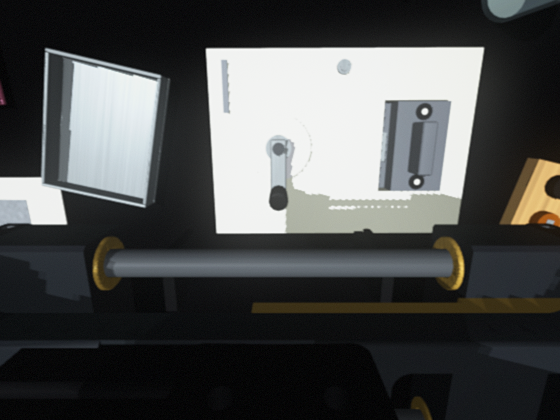

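The wrist view shows the hub at about (279,149), the knob top at about (278,198), and the rib from (424,112) to (416,182). The unit's top corners are at (206,48), (484,48), (462,233) and (217,234).

Run:
```python
from h import *
robot.camera('top'); o=robot.get_obs(); p=robot.camera('wrist')
f=lambda u,v,z:toz(p,(u,v),z,o)[:2].round(4)
C=np.array([f(*c,.075) for c in [(206,48),(484,48),(462,233),(217,234)]]); print(C,C.mean(0))
print('axis',f(279,149,.095),'rib',f(424,147,.111),'knob',f(278,198,.133), o['position'])
im=cv2.cvtColor(p['pixels'],cv2.COLOR_RGB2BGR)[100:240,220:480]; cv2.imwrite('pics/w1c.png',cv2.resize(im,None,fx=3,fy=3,interpolation=cv2.INTER_CUBIC))
```

```text
[[ 0.6296  0.1749]
 [ 0.6948 -0.0903]
 [ 0.5102 -0.1429]
 [ 0.4425  0.1276]] [0.569275 0.017325]
axis [0.553  0.0822] rib [ 0.5883 -0.0495] knob [0.5125 0.0734] [0.50621021 0.07197585 0.24097679]
```

View pics/w1c.png

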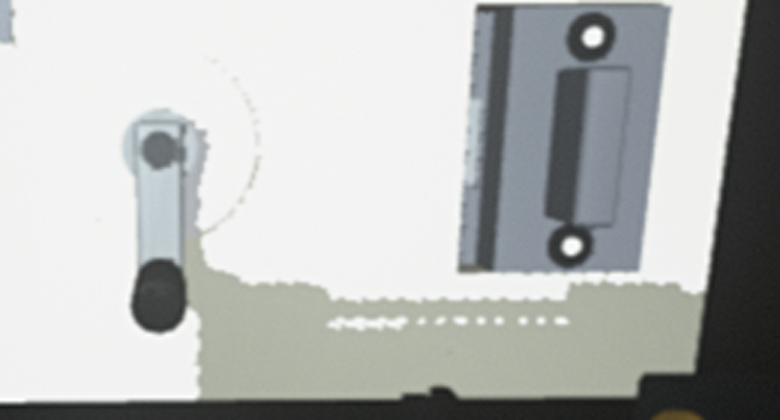

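Run:
```python
from h import *
robot.camera('top')
P=[];Q=[]
for i in range(8):
  robot.camera('top'); o=robot.get_obs(); P.append(o['position']);Q.append(o['tool_rot'])
print(np.std(P,0),np.mean(P,0)); 
p=robot.camera('wrist'); q=np.mean(Q,0); o=dict(position=np.mean(P,0),tool_rot=q/np.linalg.norm(q))
g=lambda a,b,z:toz(p,(220+a/3,100+b/3),z,o)[:2].round(4)
f=lambda u,v,z:toz(p,(u,v),z,o)[:2]
C=np.array([f(*c,.075) for c in [(206,48),(484,48),(462,233),(217,234)]]); print(C.mean(0))
a=g(160,149,.097);k=g(159,303,.133);print('axis',a,'knob',k,k-a,np.linalg.norm(k-a),'rib',g(599,146,.111),'yaw tool',2*np.degrees(np.arctan2(q[1],q[0])))
print('ft',o)
```

```text
[0.00014303 0.00031885 0.00014113] [0.50586986 0.07264123 0.24079361]
[0.56884156 0.01817662]
axis [0.5507 0.0883] knob [0.5084 0.0778] [-0.0423 -0.0105] 0.0435837125541182 rib [ 0.5855 -0.0452] yaw tool 13.800107496378752
ft {'position': array([0.50586986, 0.07264123, 0.24079361]), 'tool_rot': array([9.92757194e-01, 1.20137766e-01, 2.52404539e-04, 8.03588831e-05])}
```

```bash
python3 -m crank '[[1,4,-40,0,0,0],[1,4,-80,0,0,0],[1,4,-115,0,0,0],[1,4,-134,0,0,0],[1,4,-134,0,0,0]]' -1
python3 -m crank '[[0,0,0,0,0,0],[0,0,0,0,0,0],[0,0,0,0,0,0],[0,0,0,0,0,0],[0,0,0,0,0,0]]' 1 20
python3 -m crank '[[0,0,0,0,0,0],[0,0,0,0,0,0],[0,0,0,0,0,0]]'
python3 - <<'E'
from h import *
robot.camera('top'); o=robot.get_obs(); p=robot.camera('wrist');save(p,'w2.png'); print(o['ft_force'],o['moment'],o['position'])
E
```

```text
time: 4.55
position: [0.5046, 0.0774, 0.104]
tool_rot: [0.993, 0.121, -0.003, -0.001]
ft_force: [-0.7, -0.2, -0.0]
grip_width: 0.0871
time: 5.05
position: [0.5071, 0.0772, 0.1073]
tool_rot: [0.993, 0.121, 0.001, 0.0]
ft_force: [0.3, 0.6, 0.1]
grip_width: 0.0548
time: 5.35
position: [0.5067, 0.0772, 0.1066]
tool_rot: [0.993, 0.121, -0.0, -0.0]
ft_force: [0.4, -0.7, 0.1]
grip_width: 0.0309
[-0.20185684 -0.79069331  0.30058798] [ 0.02558314  0.04049717 -0.02535695] [0.50665135 0.07721047 0.10650541]
```

View pics/w2.png

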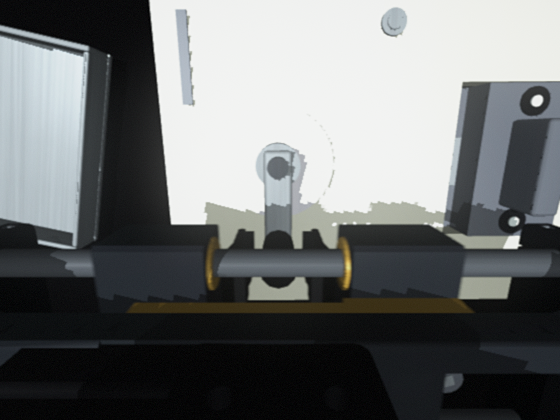

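The knob sits between the fingers at column 278, centred on the jaws, and the hub is at (279,167). I'll finish closing.

```bash
python3 -m crank '[[0,0,0,0,0,0],[0,0,0,0,0,0],[0,0,0,0,0,0],[0,0,0,0,0,0]]' 1 25
python3 - <<'E'
from h import *
P=[]
for i in range(4):
  robot.camera('top');o=robot.get_obs();P.append(o['position']); print(o['ft_force'].round(1),o['grip_width'])
p=robot.camera('wrist'); o['position']=np.mean(P,0); print(o['position'],toz(p,(279,167),.097,o))
E
```

```text
time: 5.85
position: [0.5066, 0.0772, 0.1065]
tool_rot: [0.993, 0.121, -0.0, -0.0]
ft_force: [0.4, -0.2, -0.4]
grip_width: 0.0171
[-0.1 -0.6 -0.8] 0.017132348273344925
[0.1 0.7 0.1] 0.017580576454512536
[ 0.4 -0.6 -0.9] 0.017658213769274466
[-0.2  0.5  0.6] 0.016953732233226118
[0.50665744 0.07720864 0.10650522] [0.55166717 0.08768589 0.097     ]
```

```bash
cat > t.py <<'E'
import numpy as np,sys
def pt(f): a=np.radians(193.8-f); return 45*np.array([np.cos(a),np.sin(a)])
def call(f0,s,n=5): return [(pt(f0+s*(i+1))-pt(f0).round(1)).round(1).tolist() for i in range(n)]
if __name__=='__main__':
  f=float(sys.argv[1])
  for s in map(float,sys.argv[2:]):
    print(f,'->',f+5*s,call(f,s)); f+=5*s
E
python3 t.py 0 9 15 15 9 9 9 9 9 9 9 9 9
```

```text
0.0 -> 45.0 [[-1.1, 6.9], [-1.2, 14.0], [-0.1, 21.0], [2.0, 27.7], [5.2, 34.0]]
45.0 -> 120.0 [[7.4, 9.2], [16.8, 16.1], [27.8, 20.4], [39.4, 21.7], [51.1, 19.9]]
120.0 -> 195.0 [[10.7, -4.7], [19.9, -12.1], [26.8, -21.5], [31.1, -32.5], [32.4, -44.1]]
195.0 -> 240.0 [[-0.7, -7.1], [-2.5, -13.9], [-5.3, -20.4], [-9.2, -26.3], [-13.9, -31.6]]
240.0 -> 285.0 [[-5.4, -4.5], [-11.5, -8.0], [-18.1, -10.6], [-25.0, -12.1], [-32.0, -12.5]]
285.0 -> 330.0 [[-7.1, 0.7], [-13.9, 2.5], [-20.4, 5.3], [-26.3, 9.2], [-31.6, 13.9]]
330.0 -> 375.0 [[-4.5, 5.4], [-8.0, 11.5], [-10.6, 18.1], [-12.1, 25.0], [-12.5, 32.0]]
375.0 -> 420.0 [[0.7, 7.1], [2.5, 13.9], [5.3, 20.4], [9.2, 26.3], [13.9, 31.6]]
420.0 -> 465.0 [[5.4, 4.5], [11.5, 8.0], [18.1, 10.6], [25.0, 12.1], [32.0, 12.5]]
465.0 -> 510.0 [[7.1, -0.7], [13.9, -2.5], [20.4, -5.3], [26.3, -9.2], [31.6, -13.9]]
510.0 -> 555.0 [[4.5, -5.4], [8.0, -11.5], [10.6, -18.1], [12.1, -25.0], [12.5, -32.0]]
555.0 -> 600.0 [[-0.7, -7.1], [-2.5, -13.9], [-5.3, -20.4], [-9.2, -26.3], [-13.9, -31.6]]
```

```bash
python3 -m crank '[[-1.1,6.9,0,0,0,0],[-1.2,14,0,0,0,0],[-0.1,21,0,0,0,0],[2,27.7,0,0,0,0],[5.2,34,0,0,0,0]]'
```

```text
time: 6.6
position: [0.5102, 0.109, 0.1064]
tool_rot: [0.993, 0.122, -0.002, 0.002]
ft_force: [-2.8, -11.2, 2.4]
grip_width: 0.0177
```

```bash
python3 - <<'E'
from h import *
for i in range(3):
  robot.camera('top');o=robot.get_obs(); print(o['ft_force'].round(1),o['position'].round(4))
E
python3 -m crank '[[7.4,9.2,0,0,0,0],[16.8,16.1,0,0,0,0],[27.8,20.4,0,0,0,0],[39.4,21.7,0,0,0,0],[51.1,19.9,0,0,0,0]]'
python3 - <<'E'
from h import *
for i in range(3):
  robot.camera('top');o=robot.get_obs(); print(o['ft_force'].round(1),o['position'].round(4))
p=robot.camera('wrist');save(p,'w3.png')
E
```

```text
[-2.3 -6.7  0.8] [0.5108 0.11   0.1064]
[-1.8 -6.6  1.4] [0.5108 0.11   0.1064]
[-1.2 -7.3  1.2] [0.5108 0.1099 0.1064]
time: 7.25
position: [0.5558, 0.1329, 0.1062]
tool_rot: [0.993, 0.12, -0.008, -0.002]
ft_force: [-11.7, 4.4, 9.2]
grip_width: 0.0175
[-4.7  0.7  3. ] [0.5594 0.1323 0.1064]
[-4.   2.7  4.5] [0.56   0.1322 0.1064]
[-4.4  1.9  3.8] [0.56   0.1322 0.1063]
```

View pics/w3.png

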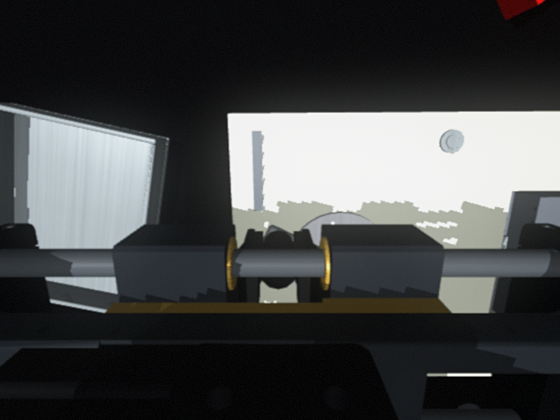

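```bash
cat > s.py <<'E'
from h import *; import sys
f=float(sys.argv[1]); F=[];P=[]
for i in range(4):
  robot.camera('top');o=robot.get_obs()
  if i: F.append(o['ft_force']);P.append(o['position'])
F=np.mean(F,0);P=np.mean(P,0); a=np.radians(193.8-f); t=np.array([np.sin(a),-np.cos(a)]); r=np.array([np.cos(a),np.sin(a)])
e=P[:2]*1000-[550.4,87.9]; an=(193.8-np.degrees(np.arctan2(e[1],e[0]))-f+180)%360-180
print('drag %.1f radial %.1f fz %.1f | radius %.1f angle lag %.1f'%(-F[:2]@t,F[:2]@r,F[2],np.hypot(*e),-an), 't',o['time'],'w',o['grip_width'])
E
python3 s.py 120
python3 -m crank '[[10.7,-4.7,0,0,0,0],[19.9,-12.1,0,0,0,0],[26.8,-21.5,0,0,0,0],[31.1,-32.5,0,0,0,0],[32.4,-44.1,0,0,0,0]]' | grep ft; python3 s.py 195
python3 -m crank '[[-0.7,-7.1,0,0,0,0],[-2.5,-13.9,0,0,0,0],[-5.3,-20.4,0,0,0,0],[-9.2,-26.3,0,0,0,0],[-13.9,-31.6,0,0,0,0]]' | grep ft; python3 s.py 240
```

```text
drag 4.7 radial 0.5 fz 3.2 | radius 45.3 angle lag 3.5 t 7.65 w 0.01719598163225122
ft_force: [-2.2, 10.8, -0.3]
drag 4.7 radial -0.5 fz 0.9 | radius 44.9 angle lag 2.4 t 8.35 w 0.017192782890547518
ft_force: [6.6, 10.4, -4.8]
drag 6.2 radial -2.5 fz -2.5 | radius 44.7 angle lag 3.6 t 9.05 w 0.01703608881940824
```

```bash
python3 -m crank '[[-5.4,-4.5,0,0,0,0],[-11.5,-8,0,0,0,0],[-18.1,-10.6,0,0,0,0],[-25,-12.1,0,0,0,0],[-32,-12.5,0,0,0,0]]' | grep ft; python3 s.py 285
```

```text
ft_force: [11.5, 2.9, -9.5]
drag 7.8 radial -3.1 fz -6.8 | radius 44.6 angle lag 6.2 t 9.75 w 0.017281071065461704
```

```bash
python3 t.py 285 9 9 9 9 9 9 9 9 9 9 9 9 9 | tail -12
```

```text
330.0 -> 375.0 [[-4.5, 5.4], [-8.0, 11.5], [-10.6, 18.1], [-12.1, 25.0], [-12.5, 32.0]]
375.0 -> 420.0 [[0.7, 7.1], [2.5, 13.9], [5.3, 20.4], [9.2, 26.3], [13.9, 31.6]]
420.0 -> 465.0 [[5.4, 4.5], [11.5, 8.0], [18.1, 10.6], [25.0, 12.1], [32.0, 12.5]]
465.0 -> 510.0 [[7.1, -0.7], [13.9, -2.5], [20.4, -5.3], [26.3, -9.2], [31.6, -13.9]]
510.0 -> 555.0 [[4.5, -5.4], [8.0, -11.5], [10.6, -18.1], [12.1, -25.0], [12.5, -32.0]]
555.0 -> 600.0 [[-0.7, -7.1], [-2.5, -13.9], [-5.3, -20.4], [-9.2, -26.3], [-13.9, -31.6]]
600.0 -> 645.0 [[-5.4, -4.5], [-11.5, -8.0], [-18.1, -10.6], [-25.0, -12.1], [-32.0, -12.5]]
645.0 -> 690.0 [[-7.1, 0.7], [-13.9, 2.5], [-20.4, 5.3], [-26.3, 9.2], [-31.6, 13.9]]
690.0 -> 735.0 [[-4.5, 5.4], [-8.0, 11.5], [-10.6, 18.1], [-12.1, 25.0], [-12.5, 32.0]]
735.0 -> 780.0 [[0.7, 7.1], [2.5, 13.9], [5.3, 20.4], [9.2, 26.3], [13.9, 31.6]]
780.0 -> 825.0 [[5.4, 4.5], [11.5, 8.0], [18.1, 10.6], [25.0, 12.1], [32.0, 12.5]]
825.0 -> 870.0 [[7.1, -0.7], [13.9, -2.5], [20.4, -5.3], [26.3, -9.2], [31.6, -13.9]]
```

```bash
python3 -m crank '[[-7.1,0.7,0,0,0,0],[-13.9,2.5,0,0,0,0],[-20.4,5.3,0,0,0,0],[-26.3,9.2,0,0,0,0],[-31.6,13.9,0,0,0,0]]' | grep ft; python3 s.py 330
```

```text
ft_force: [3.9, -13.5, -5.6]
drag 7.5 radial 2.9 fz -3.1 | radius 44.6 angle lag 4.4 t 10.45 w 0.017122913716449254
```

```bash
python3 -m crank '[[-4.5,5.4,0,0,0,0],[-8,11.5,0,0,0,0],[-10.6,18.1,0,0,0,0],[-12.1,25,0,0,0,0],[-12.5,32,0,0,0,0]]' | grep ft; python3 s.py 375
```

```text
ft_force: [-1.5, -11.3, -0.1]
drag 7.1 radial 1.4 fz 0.5 | radius 45.1 angle lag 2.0 t 11.15 w 0.017300297708990085
```

```bash
python3 -m crank '[[0.7,7.1,0,0,0,0],[2.5,13.9,0,0,0,0],[5.3,20.4,0,0,0,0],[9.2,26.3,0,0,0,0],[13.9,31.6,0,0,0,0]]' | grep ft; python3 s.py 420
```

```text
ft_force: [-6.2, -10.8, 5.8]
drag 6.7 radial -1.7 fz 3.4 | radius 45.4 angle lag 2.8 t 11.85 w 0.01712844390668158
```

```bash
python3 -m crank '[[5.4,4.5,0,0,0,0],[11.5,8,0,0,0,0],[18.1,10.6,0,0,0,0],[25,12.1,0,0,0,0],[32,12.5,0,0,0,0]]' | grep ft; python3 s.py 465
```

```text
ft_force: [-10.8, 0.2, 9.1]
drag 8.3 radial -0.3 fz 6.7 | radius 45.4 angle lag 5.6 t 12.55 w 0.01741436049768205
```

```bash
python3 -m crank '[[7.1,-0.7,0,0,0,0],[13.9,-2.5,0,0,0,0],[20.4,-5.3,0,0,0,0],[26.3,-9.2,0,0,0,0],[31.6,-13.9,0,0,0,0]]' | grep ft; python3 s.py 510
```

```text
ft_force: [-1.3, -0.8, 0.3]
drag -0.5 radial -0.7 fz 0.4 | radius 45.2 angle lag -1.6 t 13.25 w 0.017077852249744122
```

The drag has gone: it fell somewhere between 459° and about 498°. I'm going on 35° more, which puts us 48–87° past it.

```bash
python3 t.py 510 7
```

```text
510.0 -> 545.0 [[3.5, -4.1], [6.5, -8.7], [9.0, -13.7], [10.8, -18.8], [12.0, -24.2]]
```

```bash
python3 -m crank '[[3.5,-4.1,0,0,0,0],[6.5,-8.7,0,0,0,0],[9,-13.7,0,0,0,0],[10.8,-18.8,0,0,0,0],[12,-24.2,0,0,0,0]]' | grep ft; python3 s.py 545
python3 -m crank '[[0,0,0,0,0,0],[0,0,0,0,0,0],[0,0,0,0,0,0]]' 0.3
python3 -m crank '[[0,0,20,0,0,0],[0,0,45,0,0,0],[0,0,85,0,0,0],[0,0,125,0,0,0],[0,0,125,0,0,0]]' -1
python3 - <<'E'
from h import *
P=[];Q=[]
for i in range(5):
  robot.camera('top'); o=robot.get_obs(); P.append(o['position']);Q.append(o['tool_rot'])
p=robot.camera('wrist'); save(p,'w4.png'); print(np.mean(P,0),np.mean(Q,0),o['q'])
p=robot.camera('scene'); a=p['pixels'][60:360,80:520]; cv2.imwrite('pics/s4.png',cv2.resize(a[:,:,::-1],None,fx=1.8,fy=1.8,interpolation=cv2.INTER_CUBIC))
E
```

```text
ft_force: [-2.2, -0.1, -0.4]
drag -0.3 radial -0.7 fz -0.1 | radius 45.0 angle lag -1.0 t 13.95 w 0.017336130991008156
time: 14.25
position: [0.5951, 0.0951, 0.1067]
tool_rot: [0.993, 0.121, 0.0, -0.0]
ft_force: [-0.6, 0.8, -0.0]
grip_width: 0.0287
time: 14.75
position: [0.599, 0.0951, 0.238]
tool_rot: [0.993, 0.121, 0.007, 0.001]
ft_force: [0.6, 0.2, 0.5]
grip_width: 0.0622
[0.59482325 0.09496431 0.23184397] [9.92684636e-01 1.20716788e-01 3.80613516e-04 4.34003883e-05] [-2.72040106e-02  4.97334904e-01  1.49259577e+00 -6.40402753e-06
  1.15526053e+00  1.30172626e+00]
```

View pics/w4.png

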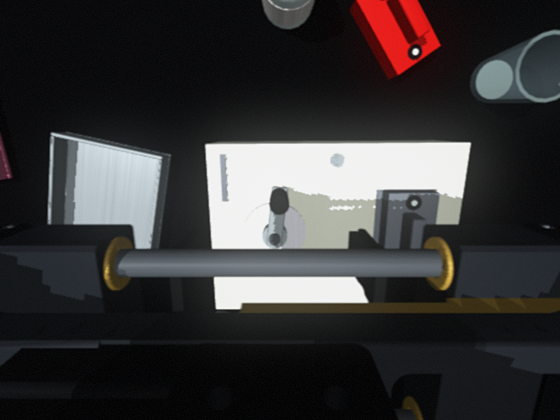

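The knob is now on the far side of the hub, at (280,200). The overwind pin at (338,159) looks down. Next I go above the rib.

```bash
python3 -m crank '[[-3,-35,0,0,0,0],[-6,-75,0,0,0,0],[-9,-110,0,0,0,0],[-12,-140,0,0,0,0],[-12,-140,0,0,0,0]]'
python3 - <<'E'
from h import *
P=[];Q=[]
for i in range(6):
  robot.camera('top'); o=robot.get_obs(); P.append(o['position']);Q.append(o['tool_rot'])
p=robot.camera('wrist'); print(np.mean(P[2:],0),np.mean(Q,0)); o['position']=np.mean(P[2:],0);q=np.mean(Q,0);o['tool_rot']=q/np.linalg.norm(q)
im=cv2.cvtColor(p['pixels'],cv2.COLOR_RGB2BGR)[60:245,140:406]; cv2.imwrite('pics/w5.png',cv2.resize(im,None,fx=3,fy=3,interpolation=cv2.INTER_CUBIC))
y=np.radians(13.8);ux=np.array([np.cos(y),np.sin(y),0]);uy=np.array([-ux[1],ux[0],0])
c=np.array([.583,-.0445,.111]); print('pred crop',[((proj(p,c+a*.025*ux+b*.007*uy,o)-[140,60])*3).round(0).tolist() for a in(1,-1) for b in (1,-1)])
np.savez('w5.npz',o=o['position'],q=o['tool_rot'])
E
```

```text
time: 15.6
position: [0.5824, -0.0488, 0.2304]
tool_rot: [0.993, 0.118, -0.001, 0.0]
ft_force: [-0.0, -0.0, 0.4]
grip_width: 0.0872
[ 0.58262479 -0.04424959  0.23098744] [ 9.92725970e-01  1.20389568e-01 -6.34752487e-04 -4.92186172e-04]
pred crop [[393.0, 345.0], [438.0, 345.0], [393.0, 499.0], [437.0, 499.0]]
```

View pics/w5.png

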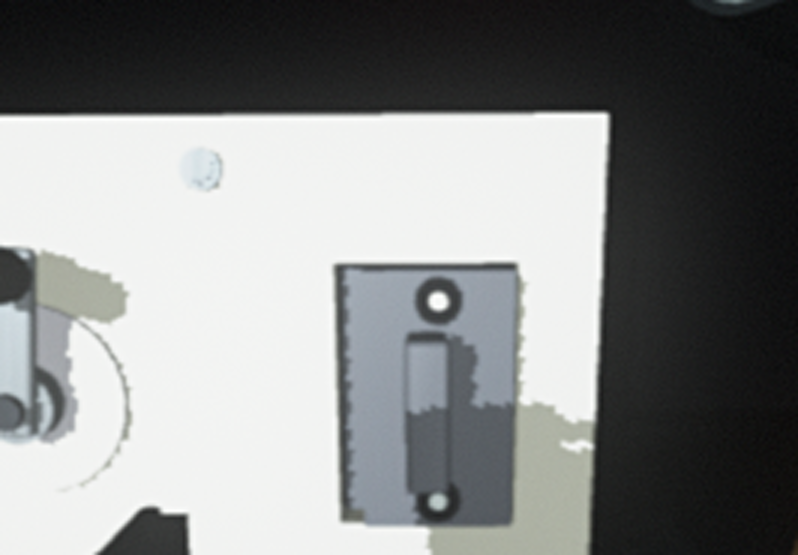

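The rib top spans crop columns 406–449 and rows 340–494. That is about 4 mm to the unit's −y and 1.5 mm to its +x from the prediction. The pin shows the same as before. I'm correcting for this and going down.

```bash
python3 -m crank '[[3,-3.5,-40,0,0,0],[3,-3.5,-80,0,0,0],[3,-3.5,-115,0,0,0],[3,-3.5,-135,0,0,0],[3,-3.5,-135,0,0,0]]' 0.08
python3 -m crank '[[0,0,0,0,0,0],[0,0,0,0,0,0],[0,0,0,0,0,0],[0,0,0,0,0,0],[0,0,0,0,0,0]]' 1 25
python3 -m crank '[[0,0,0,0,0,0],[0,0,0,0,0,0],[0,0,0,0,0,0]]'
python3 - <<'E'
from h import *
for i in range(3):
  robot.camera('top');o=robot.get_obs(); print(o['ft_force'].round(1),o['moment'].round(2),o['position'].round(4),o['grip_width'])
E
```

```text
time: 16.45
position: [0.5839, -0.0476, 0.0936]
tool_rot: [0.993, 0.121, -0.003, -0.001]
ft_force: [-0.8, -3.5, -0.1]
grip_width: 0.0549
time: 16.95
position: [0.5866, -0.0477, 0.098]
tool_rot: [0.993, 0.12, 0.001, -0.0]
ft_force: [-0.3, 3.1, 2.2]
grip_width: 0.0155
time: 17.25
position: [0.5866, -0.0476, 0.0979]
tool_rot: [0.993, 0.121, 0.001, -0.0]
ft_force: [-0.9, 2.9, 6.5]
grip_width: 0.014
[-0.5  3.   6.6] [0.47 0.04 0.03] [ 0.5865 -0.0476  0.0979] 0.013827263043561352
[0.1 3.8 6. ] [ 0.54  0.1  -0.01] [ 0.5865 -0.0476  0.0979] 0.01382001643608168
[-0.8  2.7  6.9] [0.46 0.15 0.06] [ 0.5865 -0.0476  0.0979] 0.013838125705335453
```

Gripped at 14 mm. A small test lift comes first, to check the lock.

```bash
python3 -m crank '[[0,0,0.7,0,0,0],[0,0,1.4,0,0,0],[0,0,2,0,0,0],[0,0,2.6,0,0,0],[0,0,3.2,0,0,0]]' - 35
python3 - <<'E'
from h import *
for i in range(2):
  robot.camera('top');o=robot.get_obs(); print(o['ft_force'].round(1),o['position'].round(4),o['grip_width'])
E
```

```text
time: 17.9
position: [0.5854, -0.0488, 0.0993]
tool_rot: [0.993, 0.121, -0.001, -0.0]
ft_force: [-0.2, -0.3, -2.7]
grip_width: 0.0137
[ 0.  -0.1 -2.6] [ 0.5856 -0.0488  0.0994] 0.013923319476433589
[ 0.7  0.4 -3.3] [ 0.5857 -0.0488  0.0995] 0.01399571924255318
```

```bash
python3 -m crank '[[0,0,0.8,0,0,0],[0,0,1.6,0,0,0],[0,0,2.4,0,0,0],[0,0,3.2,0,0,0],[0,0,4,0,0,0]]'
python3 - <<'E'
from h import *
for i in range(2):
  robot.camera('top');o=robot.get_obs(); print(o['ft_force'].round(1),o['position'].round(4),o['grip_width'])
E
```

```text
time: 18.5
position: [0.5859, -0.0487, 0.1039]
tool_rot: [0.993, 0.121, 0.0, 0.0]
ft_force: [0.7, -0.5, -2.5]
grip_width: 0.0133
[ 0.4 -0.1 -2.6] [ 0.586  -0.0487  0.104 ] 0.013812608283827228
[ 0.2  0.3 -2.2] [ 0.586  -0.0487  0.1039] 0.013963094224090105
```

The cassette is free, and the load is just its weight. I'm lifting it clear and carrying it over the tray.

```bash
python3 -m crank '[[0,0,15,0,0,0],[0,0,40,0,0,0],[0,0,65,0,0,0],[0,0,88,0,0,0],[0,0,100,0,0,0]]'
python3 -m crank '[[-5,22,0,0,0,0],[-13,60,0,0,0,0],[-21,98,0,0,0,0],[-29,137,0,0,0,0],[-37,175,0,0,0,0]]'
python3 -m crank '[[-8,38,0,0,0,0],[-16,76,0,0,0,0],[-24,114,0,0,0,0],[-31,145,0,0,0,0],[-37,173,0,0,0,0]]'
python3 - <<'E'
from h import *
P=[];Q=[]
for i in range(7):
  p=robot.camera('top'); o=robot.get_obs(); P.append(o['position']);Q.append(o['tool_rot'])
print(np.mean(P[3:],0),o['ft_force'],o['grip_width'])
p=robot.camera('wrist'); save(p,'w6.png'); o['position']=np.mean(P[3:],0);q=np.mean(Q,0);o['tool_rot']=q/np.linalg.norm(q)
for d in robot.recognise(p,'tray'): print(d['box'],d['conf'])
c=np.array([.512,.299]); y=np.radians(1);ux=np.array([np.cos(y),np.sin(y)]);uy=np.array([-ux[1],ux[0]])
print([proj(p,[*(c+a*.08*ux+b*.065*uy),.03],o).round(0).tolist() for a in(1,-1) for b in (1,-1)])
E
```

```text
time: 19.1
position: [0.5868, -0.0489, 0.2059]
tool_rot: [0.993, 0.121, 0.002, 0.001]
ft_force: [0.3, -0.0, -2.7]
grip_width: 0.0137
time: 19.6
position: [0.5479, 0.1276, 0.2032]
tool_rot: [0.993, 0.12, -0.001, -0.0]
ft_force: [0.7, -0.9, -3.3]
grip_width: 0.0137
time: 20.1
position: [0.5107, 0.3009, 0.2031]
tool_rot: [0.993, 0.121, -0.001, 0.0]
ft_force: [0.1, -0.7, -2.6]
grip_width: 0.0136
[0.51159734 0.29881208 0.20326902] [ 1.04337703 -0.40141628 -3.15894268] 0.01343156744451271
[281.8, 164.9, 139.3, 119.2] 0.7
[83.8, 82.9, 167.7, 165.8] 0.66
[[235.0, 103.0], [354.0, 132.0], [209.0, 243.0], [316.0, 266.0]]
```

View pics/w6.png

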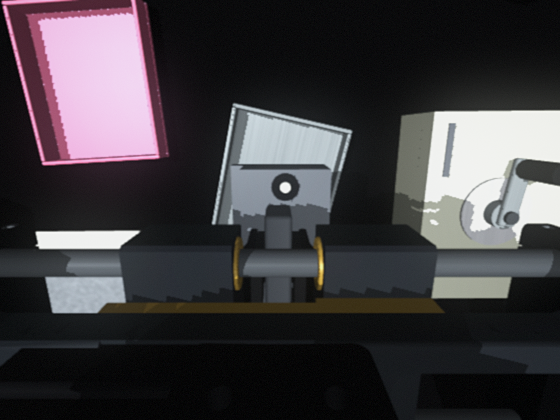

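The steel tray's back corners are at (235,103) and (352,131), as predicted. I'm lowering.

```bash
python3 -m crank '[[0,0,-25,0,0,0],[0,0,-60,0,0,0],[0,0,-95,0,0,0],[0,0,-122,0,0,0],[0,0,-140,0,0,0]]'
python3 -m crank '[[0,0,-5,0,0,0],[0,0,-9,0,0,0],[0,0,-11,0,0,0],[0,0,-12,0,0,0],[0,0,-12,0,0,0]]'
python3 -m crank '[[0,0,-1,0,0,0],[0,0,-2,0,0,0],[0,0,-2,0,0,0]]'
```

```text
time: 21.05
position: [0.5113, 0.298, 0.0616]
tool_rot: [0.993, 0.12, -0.001, 0.0]
ft_force: [-0.3, -0.6, -2.3]
grip_width: 0.0138
time: 21.55
position: [0.5125, 0.2995, 0.0526]
tool_rot: [0.993, 0.121, 0.001, -0.0]
ft_force: [-1.0, -0.3, -2.0]
grip_width: 0.0139
time: 21.85
position: [0.5119, 0.2994, 0.0499]
tool_rot: [0.993, 0.121, 0.0, -0.0]
ft_force: [0.5, -0.6, -2.1]
grip_width: 0.0135
```

```bash
python3 -m crank '[[0,0,-0.7,0,0,0],[0,0,-1.4,0,0,0],[0,0,-2,0,0,0],[0,0,-2,0,0,0]]'
python3 - <<'E'
from h import *
for i in range(2):
  robot.camera('top');o=robot.get_obs(); print(o['ft_force'].round(1),o['position'].round(4))
E
```

```text
time: 22.25
position: [0.5118, 0.2993, 0.0476]
tool_rot: [0.993, 0.121, -0.0, 0.0]
ft_force: [0.1, -0.2, -2.9]
grip_width: 0.0138
[ 0.  -0.6 -2.6] [0.5118 0.2993 0.0477]
[ 0.2 -0.3 -2.8] [0.5119 0.2993 0.0477]
```

```bash
python3 -m crank '[[0,0,-0.5,0,0,0],[0,0,-1,0,0,0],[0,0,-1.5,0,0,0],[0,0,-1.5,0,0,0]]'
python3 - <<'E'
from h import *
for i in range(2):
  robot.camera('top');o=robot.get_obs(); print(o['ft_force'].round(1),o['position'].round(4))
E
```

```text
time: 22.75
position: [0.5119, 0.2993, 0.0469]
tool_rot: [0.993, 0.121, 0.0, 0.0]
ft_force: [-2.0, -0.9, 3.7]
grip_width: 0.0137
[-2.2 -0.5  4.5] [0.5118 0.2993 0.0469]
[-1.6 -1.4  6.1] [0.5118 0.2993 0.0469]
```

It has touched down at about 5 N. I'm releasing and backing off.

```bash
python3 -m crank '[[0,0,0,0,0,0],[0,0,0,0,0,0],[0,0,0,0,0,0],[0,0,0,0,0,0]]' 0.3
python3 -m crank '[[0,0,15,0,0,0],[0,0,45,0,0,0],[0,0,90,0,0,0],[0,0,135,0,0,0],[0,0,180,0,0,0]]'
python3 -m crank '[[-10,-40,20,0,0,0],[-20,-80,40,0,0,0],[-30,-120,60,0,0,0],[-40,-160,60,0,0,0],[-40,-180,60,0,0,0]]'
python3 - <<'E'
from h import *
p=robot.camera('top'); q=robot.camera('wrist'); save(q,'w7.png')
a=p['pixels'][120:320,130:430]; cv2.imwrite('pics/t7.png',cv2.resize(a[:,:,::-1],None,fx=2.6,fy=2.6,interpolation=cv2.INTER_CUBIC))
A=cv2.resize(p['pixels'][110:320,170:350][:,:,::-1],None,fx=2.2,fy=2.2,interpolation=cv2.INTER_CUBIC); B=cv2.resize(q['pixels'][:,:,::-1],None,fx=.7,fy=.7)
h=max(len(A),len(B)); I=np.zeros((h,A.shape[1]+B.shape[1],3),np.uint8); I[:len(A),:A.shape[1]]=A; I[:len(B),A.shape[1]:]=B; cv2.imwrite('pics/f.png',I); print(I.shape)
E
```

```text
time: 23.25
position: [0.512, 0.2994, 0.046]
tool_rot: [0.993, 0.121, 0.0, -0.0]
ft_force: [0.7, -0.1, -0.1]
grip_width: 0.0295
time: 23.75
position: [0.5116, 0.2992, 0.229]
tool_rot: [0.993, 0.121, 0.0, -0.0]
ft_force: [0.9, 0.1, -0.3]
grip_width: 0.0301
time: 24.25
position: [0.4704, 0.117, 0.2882]
tool_rot: [0.993, 0.12, 0.001, 0.001]
ft_force: [-0.4, -0.4, -0.2]
grip_width: 0.0305
(462, 788, 3)
```

View pics/f.png

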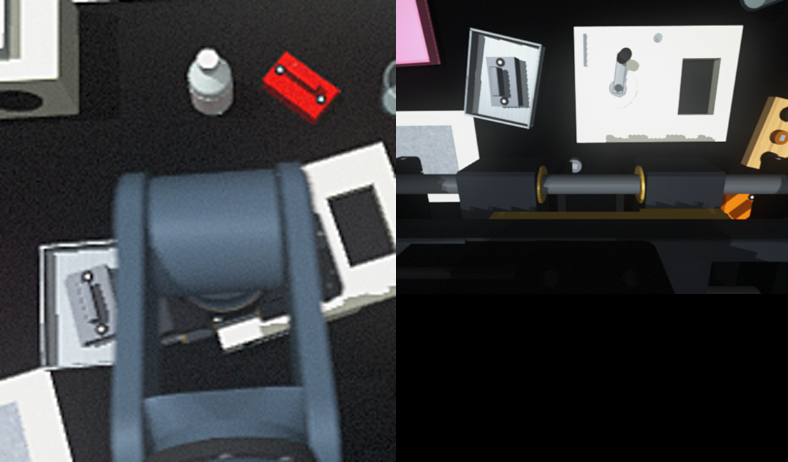

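The cassette lies flat in the steel tray, rib up. The well is empty, the pin looks down, and the hand is clear. Handing in.

```bash
python3 -c "
from rig import robot
print(robot.hand_in())"
```

```text
the job is handed in; nothing more can be done
None
```

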